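# Close up the back of a headlamp: breather on its spigot, rear cover snapped home and held

## Task

Close up the back of the headlamp that lies face down in the cradle: push the hooded breather tube fully down onto its thin spigot and let go of it, then press the round rear cover onto the wide bulb neck, straight on through the click until it sits flush all round on its flange. Do not let go of the cover: finish with the hand still pressing it firmly down (about 10 newtons). Leave the other parts on the bench where they are.

Things in the scene. Friction and masses are not known exactly. Their poses are not given: they have to be found in the camera images.
- lamp: Rectangular headlamp, grey plastic housing, lens down in a fixed plywood cradle (205 x 295 mm). Origin: centre of the cradle's underside; z up, y along the long side. Housing 156 x 246 mm up to z 51 mm, with two round cones rising from its back (144 and 108 mm across at the foot). On top of these, pointing straight up, stand the wide bulb neck (at lamp x 0, y +50 mm) and the thin breather spigot (x 0, y -62 mm).
- cap_seat (a point): On the axis of the bulb neck, level with the top of the flat flange (92 mm across) on which the cover's rim must rest, 75 mm above the bench; z up. The neck is a grey open tube, 64 mm across outside, 26 mm tall above the flange, its top 6 mm tapering to 58 mm.
- neck_top (a point): Centre of the neck's open top, 26 mm above the flange. Four sprung noses stand 4 mm out of the neck, 9 mm above the flange, and catch the cover's lip. With the rim 14 mm above the flange resistance begins; it peaks at 11 to 17 N near 11 mm and is gone by 8 mm (the click); below 7 mm the noses pull the cover down themselves, until the rim meets the flange, a hard stop.
- spigot_foot (a point): On the axis of the breather spigot, at the top of its low boss (34 mm across) on which the breather must stand, 70 mm above the bench; z up. The spigot is a grey pin 11 mm across, 26 mm tall above this point, its top 6 mm tapering to 5 mm.
- cap: Rear cover: black plastic snap cap, a round shell open below, 80 mm across, 30.5 mm tall, plus a finger bar on top 46 mm long, 14 mm thick, 19 mm high. Stands on the bench, rim down. Origin: centre of the rim's underside; z up; the bar lies along its x (grip across y). Inner lip at the rim 66.4 mm across, 3.5 mm high; 75 mm inside above it, 27.5 mm deep. About 50 g. Any turn about z fits.
- breather: Breather: black rigid plastic tube with a thicker round hood on top, standing on the bench, open end down. 46 mm tall; tube 22 mm across outside, 14 mm inside (bore 30 mm deep); hood 26 mm across, the top 16 mm. Origin: centre of the underside; z up. About 25 g. Slides loosely over the spigot.
- amber_lens: Bystander: amber rectangular lamp lens, 75 x 130 x 24 mm, flat on the bench. Origin: centre of the underside. Leave it alone.
- round_lens: Bystander: round clear lens with a steel rim, 135 mm across, 22 mm high. Origin: centre of the underside. Leave it alone.
- screwdriver: Bystander: screwdriver lying on the bench. Leave it alone.
- bulb_holder: Bystander: grey stepped bulb holder, 34 mm across at the foot, 24 mm above, 28 mm tall, without a hood. Origin: centre of the underside. Leave it alone.

How it is judged:
By the outcome, as a careful person would: the job done as asked, in the order asked, and still so for the second after the job is handed in, while the arm keeps its last pose, push and grip.
It also fails if it takes over 67 s, if anything falls off the work surface, if the arm or the gripper's body presses on something with over 40 N, if the wrist force passes 120 N, or if a joint passes its speed limit or range.

## Robot

A 6-joint arm with a two-finger parallel gripper is mounted at the origin on the work surface. World frame = base frame: x ahead of the robot, y to its left, z up, the work surface at z = 0. Lengths are in m, angles in rad, forces in N, time in s.
With the tool pointing down it reaches from about 0.35 to 0.725 m from the base axis. Payload 4.3 kg.
Tool frame: the origin (TCP) lies midway between the tips of the shut fingers; the grasp point (between the pads) lies 19 mm behind it; z points along the fingers, x is the direction in which the jaws open and shut, and the axes are right-handed (so a half turn about z gives the same grasp; the last joint's range is limited). The gripper opens to 85 mm and grips with 20 to 120 N. Pads are 22 mm wide; open, the fingers measure 114 mm over their backs; the gripper's body (76 mm by 85 mm) begins 54 mm behind the grasp point. The pads swing forward as they close: fully open they stand 13 mm farther back than shut.
Start: joints at [1.058, 0.377, 0.081, 1.274, 0, 1.46], TCP at [0.225, 0.529, 0.231] pointing down, gripper open.
Joint ranges: [-2.72, 2.72], [-0.84, 1.66], [-1.02, 1.22], [-1.77, 2.12], [-1.37, 1.28], [-3.14, 3.14]. Speed limits (rad/s): [2.57, 2.57, 3.14, 3.14, 3.14, 3.14].

## Interface

Orientations are given as a rotation vector (axis times angle).
In Python, from station import manip gives the robot as it stands. The module is installed in compiled form; this text tells all that it offers.
- The arm moves only by the tool send_rows, never from a script. Its argument "rows" is a list of rows, each a list of 7 numbers: the shift along the tool's x, y, z normalised to -1 to 1, where 1 is 0.2 m, then the turn, a rotation vector about the tool's x, y, z normalised to -1 to 1, where 1 is 90 degrees, then the gripper command: -1 is fully open, 1 is shut, values between are in proportion. A call has 1 to 10 rows; each row is the pose to reach, as a shift and turn from the pose commanded when the call began, along the tool's axes at that moment; what a row does not reach only later rows make up. A row lasts 1/12 s, in which the tool goes at most 41.7 mm and 7.16 degrees, less where a joint would pass 70% of its speed; a pose out of reach is approached as far as the arm can. A call with a number of a shift or a turn outside -1 to 1 is refused whole. A call with a gripper value outside its range is refused whole. The fingers move at their own pace and stop on an object; "force" is the grip in N (left out, the last holds). Time passes only in rows, so rows that repeat a pose let the fingers close. It gives the time, the measured TCP pose, the force and the opening at its end, in the units of the state.
- manip.read_state(): the state, without advancing time (a new reading comes with each control period).
- manip.capture(name): name is "side" or "top" or "wrist"; returns the picture (420x560x3 uint8, blue, green, red); there is no depth.
- manip.camera_model(name): a dict with "mtx" (3x3 intrinsics, pixels), "R" (3x3) and "t" (3): a world point X has camera coordinates R X + t; the wrist camera has in their place "T_tool_cam" (4x4, takes a point from camera to tool coordinates, whose origin is the TCP and whose axes are the tool frame's). Camera axes: x right, y down, z forward; pixel columns grow to the right and rows downward; lengths in m; the calibration is good to about 2 mm. A picture is of the moment at which its call begins: read the wrist's pose just before it. camera_model takes no time and is no camera call.
- manip.close_job(): hands the job in, once; it reports no verdict.
Trained networks look in the newest picture that a camera, given by its name, has taken for a name from the list of things; names that differ only in an ending like _2 or _b are one class to them, and where a whole thing is asked for, a point or a joint stands for the part that bears it (a point fixed in the world has none). Each returns a list of dicts, best first, with "confidence" (0 to 1); they miss things now and then, are a little off and sometimes report something else, mostly with a low value. They report only what shows in the picture. A call takes as long as a camera call.
- manip.recognise(camera, target): "pixel" ([column, row] in pixels, amid what is visible of it).
- manip.pinpoint(camera, target): "pixel" ([column, row] in pixels: a listed point, or the origin of a listed thing).
The state is a dict: "clock": time; "qpos": joint angles; "qvel": joint speeds; "effort": joint torques, N m; "eef_pos": TCP position; "ee_rot": TCP orientation; "contact_force": force on the tool from outside, world axes, zero at the start; "torque": the same for the moment, N m; "grip_width": finger opening in m.
Only numpy, scipy, OpenCV 4.12 (cv2) and the standard library are available. Lean on these libraries where they do the work, as an engineer would, in place of code of your own. Each camera call takes 0.05 s, during which the arm holds its last target.

## Working session

There is one attempt and no reset: what is moved stays moved. The work goes in short steps, Python scripts to look and compute and a tool call to move; the robot and the scene stay as the last step left them, time stands still between calls to the robot, and variables do not carry over. Pictures are saved under pics/ and viewed, and the job is handed in when it is done.

Besides the shell and the picture viewer there is one more tool, called after "Emit:" in YAML: its name, and indented under it one key for each argument. send_rows: Moves the arm, as the interface text tells. Scaled input: -1 to 1 covers 0.2 m each way for a shift and 90 degrees each way for a turn. Its arguments: {"type":"object","properties":{"rows":{"type":"array","items":{"type":"array","items":{"type":"number"}}},"force":{"type":"number"}},"required":["rows"]}

```bash
mkdir -p pics
cat > h.py <<'E'
import numpy as np, cv2
from scipy.spatial.transform import Rotation as Rn
from station import manip
def cam(name,s=None):
    m=manip.camera_model(name)
    K=np.array(m["mtx"])
    if "R" in m: return K,np.array(m["R"]),np.array(m["t"])
    T=np.array(m["T_tool_cam"]); s=s or manip.read_state()
    W=np.eye(4);W[:3,:3]=Rn.from_rotvec(s["ee_rot"]).as_matrix();W[:3,3]=s["eef_pos"]
    C=np.linalg.inv(W@T); return K,C[:3,:3],C[:3,3]
def atz(c,px,z):
    K,R,t=c; d=R.T@np.linalg.solve(K,[px[0],px[1],1.]); o=-R.T@t
    return o+d*(z-o[2])/d[2]
def proj(c,X):
    K,R,t=c; p=K@(R@np.asarray(X,float)+t); return p[:2]/p[2]
def tri(obs):
    A=[];b=[]
    for c,px in obs:
        K,R,t=c; d=R.T@np.linalg.solve(K,[px[0],px[1],1.]); d/=np.linalg.norm(d); o=-R.T@t
        P=np.eye(3)-np.outer(d,d); A.append(P); b.append(P@o)
    return np.linalg.solve(sum(A),sum(b))
E
python3 - <<'E'
from h import *
s=manip.read_state()
print({k:np.round(v,3) for k,v in s.items()})
for n in ["side","top","wrist"]:
    cv2.imwrite(f"pics/{n}0.png",manip.capture(n))
    c=cam(n,s); print(n,"center",np.round(-c[1].T@c[2],3))
    for t,z in [("cap",0),("breather",0),("cap_seat",.075),("neck_top",.101),("spigot_foot",.070),("lamp",0),("bulb_holder",0)]:
        r=manip.pinpoint(n,t)
        print(t,[(np.round(q["pixel"],1),round(q["confidence"],2),np.round(atz(c,q["pixel"],z),4)) for q in r[:2]])
print(manip.read_state()["clock"])
E
```

```text
{'clock': np.float64(0.0), 'qpos': array([ 1.058,  0.378,  0.08 ,  1.274, -0.   ,  1.461]), 'qvel': array([-0.001,  0.   ,  0.001,  0.   , -0.   ,  0.   ]), 'effort': array([-1.0000e-03, -4.6360e+01,  2.6988e+01,  2.1000e-02, -0.0000e+00,
       -0.0000e+00]), 'eef_pos': array([0.225, 0.528, 0.23 ]), 'ee_rot': array([ 2.62 ,  1.732, -0.003]), 'contact_force': array([-0.656,  0.933,  0.221]), 'torque': array([ 0.026,  0.032, -0.006]), 'grip_width': np.float64(0.086)}
side center [0.309 0.664 0.917]
cap [(array([294.9, 357.7]), 0.86, array([0.4217, 0.3156, 0.    ]))]
breather [(array([367.5, 173. ]), 0.65, array([ 0.4086, -0.3039,  0.    ]))]
cap_seat [(array([282.8, 217.7]), 0.68, array([0.5652, 0.0111, 0.075 ])), (array([183.7, 295.5]), 0.62, array([0.6917, 0.2988, 0.075 ]))]
neck_top [(array([278.4, 210. ]), 0.88, array([0.5767, 0.0115, 0.101 ]))]
spigot_foot [(array([287.5, 185.9]), 0.96, array([ 0.5951, -0.1039,  0.07  ]))]
lamp [(array([282.5, 216.6]), 0.74, array([ 0.5902, -0.0506,  0.    ]))]
bulb_holder [(array([185.1, 357.9]), 0.58, array([0.6463, 0.4008, 0.    ]))]
top center [ 0.491 -0.002  1.24 ]
cap [(array([150.5, 275.1]), 0.93, array([0.4223, 0.3159, 0.    ]))]
breather [(array([396.8, 283.9]), 0.55, array([ 0.4099, -0.315 ,  0.    ]))]
cap_seat []
neck_top [(array([269.8, 219.7]), 0.74, array([0.5629, 0.0113, 0.101 ])), (array([170.7, 161.2]), 0.57, array([0.6999, 0.2515, 0.101 ]))]
spigot_foot [(array([313. , 211.8]), 0.72, array([ 0.5859, -0.0936,  0.07  ]))]
lamp [(array([290.8, 215.4]), 0.91, array([ 0.5813, -0.0418,  0.    ]))]
bulb_holder [(array([120.2, 186.8]), 0.52, array([0.6491, 0.4032, 0.    ])), (array([287.7, 220. ]), 0.22, array([ 0.5693, -0.0339,  0.    ]))]
wrist center [0.163 0.555 0.374]
cap [(array([188.5, 362.5]), 0.64, array([0.4124, 0.3093, 0.    ]))]
breather []
cap_seat []
neck_top []
spigot_foot []
lamp []
bulb_holder []
1.2
```

View pics/top0.png

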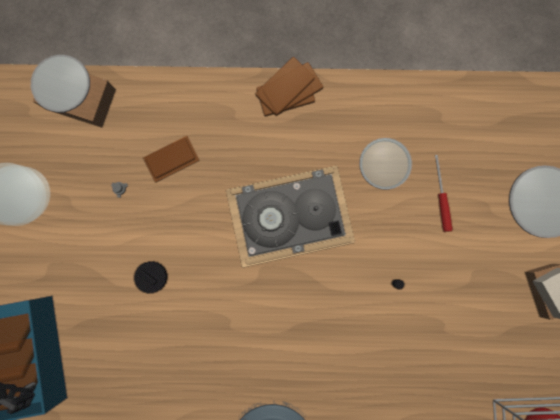

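View pics/side0.png

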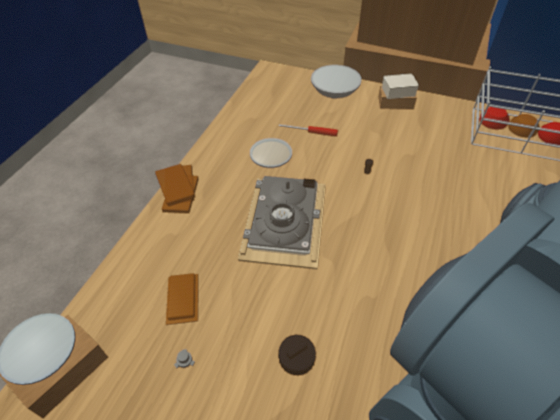

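View pics/wrist0.png

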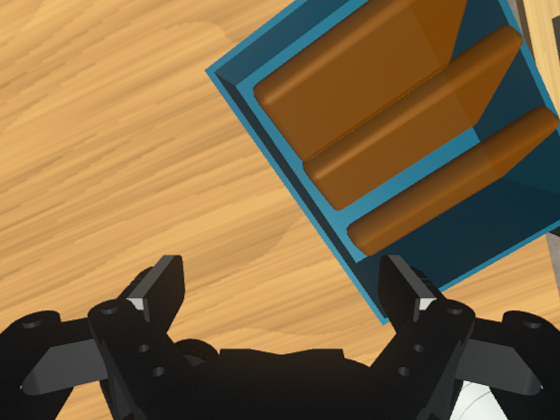

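The top view shows the lamp at (291,215), with the neck at (270,219) and the spigot at (316,209). The cap is at (150,276) with its bar sloping, the breather at (398,284) and the bulb holder at (120,189). I'll zoom in and compute the moves.

```bash
cat >> h.py <<'E'
def mv(target,yaw=None,s=None,base=None):
    """normalised row to world target TCP; yaw = world angle of tool x (mod pi), tool down"""
    s=s or manip.read_state(); R=Rn.from_rotvec(s["ee_rot"]); p=np.array(s["eef_pos"])
    sh=R.inv().apply(np.array(target)-p)/0.2
    if yaw is None:
        tx=R.as_matrix()[:,0]; yaw=np.arctan2(tx[1],tx[0])
    best=None
    for y in (yaw,yaw+np.pi):
        x=np.array([np.cos(y),np.sin(y),0]); z=np.array([0,0,-1.]); M=np.c_[x,np.cross(z,x),z]
        rv=(R.inv()*Rn.from_matrix(M)).as_rotvec()
        if best is None or np.linalg.norm(rv)<np.linalg.norm(best): best=rv
    return np.round(sh,3),np.round(best/(np.pi/2),3)
E
python3 - <<'E'
from h import *
t=cv2.imread("pics/top0.png")
f=lambda x,y,w=28: cv2.resize(t[y-w:y+w,x-w:x+w],(260,260),interpolation=cv2.INTER_CUBIC)
cv2.imwrite("pics/z.png",np.hstack([f(150,276),f(398,284),f(291,215,60)]))
s=manip.read_state(); R=Rn.from_rotvec(s["ee_rot"]).as_matrix();print(np.round(R,3))
for g in [(.36,.35,.25),(.40,.316,.25)]: print(mv(g))
E
```

```text
[[ 0.392  0.92   0.   ]
 [ 0.92  -0.392  0.   ]
 [ 0.     0.    -1.   ]]
(array([-0.56 ,  0.97 , -0.093]), array([ 0., -0., -0.]))
(array([-0.638,  1.221, -0.093]), array([ 0., -0., -0.]))
```

View pics/z.png

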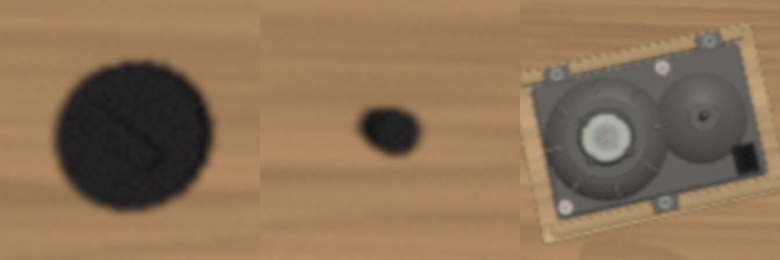

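Zoomed in, the cap's bar runs at roughly 50° in world axes. The breather stands upright with its hood leaning away from the camera, which is perspective. Moving towards the cap now, looking on the way.

Emit:
send_rows:
  rows:
    - [-0.14,0.24,-0.1,0,0,0,-1]
    - [-0.28,0.48,-0.1,0,0,0,-1]
    - [-0.42,0.72,-0.1,0,0,0,-1]
    - [-0.56,0.97,-0.1,0,0,0,-1]
    - [-0.56,0.97,-0.1,0,0,0,-1]
    - [-0.56,0.97,-0.1,0,0,0,-1]
  force: 40

```text
clock: 1.7
eef_pos: [0.3622, 0.3466, 0.2517]
ee_rot: [2.623, 1.726, 0.001]
contact_force: [-0.2, 0.6, 0.1]
grip_width: 0.0853
```

Run:
```python
from h import *
s=manip.read_state(); print(s["clock"],np.round(s["eef_pos"],4),np.round(s["qpos"],3))
cv2.imwrite("pics/w1.png",manip.capture("wrist")); c=cam("wrist",s)
r=manip.pinpoint("wrist","cap"); print([(np.round(q["pixel"],1),round(q["confidence"],2),np.round(atz(c,q["pixel"],0),4)) for q in r])
for g in [(.40,.18,.25),(.45,-.0,.25)]: print(mv(g))
```

```text
1.7 [0.3622 0.3466 0.2517] [ 0.638  0.221 -0.082  1.267 -0.002  1.044]
[(array([271.4, 220.6]), 0.63, array([0.4135, 0.3105, 0.    ]))]
(array([-0.694,  0.508,  0.008]), array([ 0.001, -0.   , -0.   ]))
(array([-1.42 ,  1.094,  0.009]), array([ 0.001, -0.   , -0.   ]))
```

View pics/w1.png

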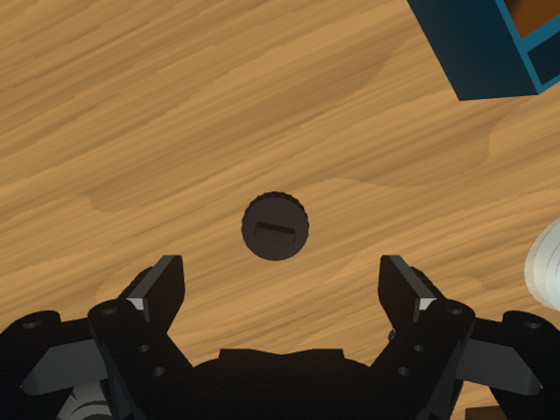

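The wrist picture shows the cap at (275,226), bar tilted about 15° in the image. On to the breather.

Emit:
send_rows:
  rows:
    - [-0.16,0.13,0,0,0,0,-1]
    - [-0.32,0.26,0,0,0,0,-1]
    - [-0.48,0.39,0,0,0,0,-1]
    - [-0.64,0.52,0,0,0,0,-1]
    - [-0.79,0.65,0,0,0,0,-1]

```text
clock: 2.22
eef_pos: [0.4174, 0.1528, 0.2515]
ee_rot: [-2.619, -1.734, -0.001]
contact_force: [0.8, 0.4, -0.3]
grip_width: 0.0853
```

Emit:
send_rows:
  rows:
    - [-0.16,0.07,0,0,0,0,-1]
    - [-0.32,0.14,0,0,0,0,-1]
    - [-0.48,0.21,0,0,0,0,-1]
    - [-0.64,0.28,0,0,0,0,-1]
    - [-0.8,0.35,0,0,0,0,-1]

```text
clock: 2.63
eef_pos: [0.4192, -0.0217, 0.2515]
ee_rot: [-2.62, -1.734, -0.001]
contact_force: [1.1, 0.7, -0.2]
grip_width: 0.0851
```

Run:
```python
from h import *
s=manip.read_state(); print(s["clock"],np.round(s["eef_pos"],4),np.round(s["qpos"],3))
for g in [(.38,-.2,.2),(.37,-.28,.2)]: print(mv(g))
```

```text
2.6333 [ 0.4192 -0.0217  0.2515] [-2.040e-01  5.700e-02 -2.760e-01  1.238e+00  1.000e-03  1.980e-01]
(array([-0.898,  0.168,  0.257]), array([ 0.   , -0.001, -0.   ]))
(array([-1.285,  0.278,  0.257]), array([ 0.   , -0.001, -0.   ]))
```

Emit:
send_rows:
  rows:
    - [-0.19,0.04,0.05,0,0,0,-1]
    - [-0.38,0.08,0.1,0,0,0,-1]
    - [-0.57,0.12,0.15,0,0,0,-1]
    - [-0.76,0.16,0.2,0,0,0,-1]
    - [-0.95,0.2,0.2,0,0,0,-1]
    - [-0.95,0.2,0.25,0,0,0,-1]

```text
clock: 3.13
eef_pos: [0.3821, -0.2175, 0.2022]
ee_rot: [2.622, 1.721, -0.001]
contact_force: [0.9, -1.0, 0.5]
grip_width: 0.0855
```

Emit:
send_rows:
  rows:
    - [-0.17,0.04,0,0,0,0,-1]
    - [-0.33,0.08,0,0,0,0,-1]
    - [-0.33,0.08,0,0,0,0,-1]
    - [-0.33,0.08,0,0,0,0,-1]

```text
clock: 3.47
eef_pos: [0.3709, -0.2792, 0.2012]
ee_rot: [-2.622, -1.73, -0.001]
contact_force: [-0.6, 0.5, -0.3]
grip_width: 0.0853
```

Run:
```python
from h import *
s=manip.read_state(); print(s["clock"],np.round(s["eef_pos"],4),np.round(s["qpos"],3))
cv2.imwrite("pics/w2.png",manip.capture("wrist")); c=cam("wrist",s)
r=manip.pinpoint("wrist","breather"); print([(np.round(q["pixel"],1),round(q["confidence"],2),np.round(atz(c,q["pixel"],0),4)) for q in r])
```

```text
3.4667 [ 0.3709 -0.2792  0.2012] [-7.820e-01  1.670e-01 -2.820e-01  1.122e+00  1.000e-03 -3.780e-01]
[(array([272.1, 221. ]), 0.72, array([ 0.4081, -0.3063,  0.    ]))]
```

View pics/w2.png

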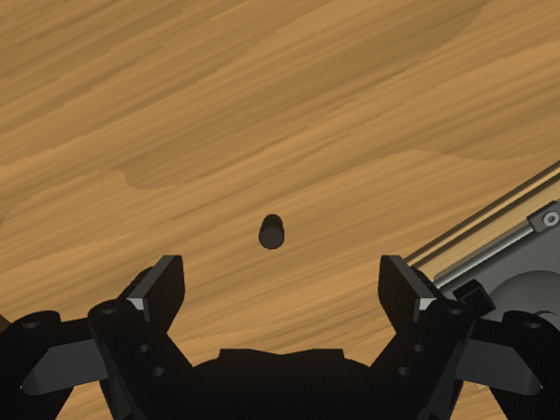

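Run:
```python
from h import *
s=manip.read_state(); c=cam("wrist",s); print(s["clock"],-c[1].T@c[2])
im=cv2.imread("pics/w2.png"); cv2.imwrite("pics/z2.png",cv2.resize(im[190:270,230:310],(640,640),interpolation=cv2.INTER_CUBIC))
print(atz(c,(271.5,235),.046),atz(c,(272,221),0))
tc=cam("top");sc=cam("side")
print(tri([(c,(272.1,221)),(tc,(396.8,283.9)),(sc,(367.5,173))]))
for p in [(.408,-.306,0),(.41,-.315,0),(.408,-.306,.046),(.41,-.315,.046)]: print(p,proj(tc,p),proj(sc,p),proj(c,p))
for n,(x,y) in [("top",(398,284)),("side",(368,166))]:
    im=cv2.imread(f"pics/{n}0.png"); cv2.imwrite(f"pics/z2{n}.png",cv2.resize(im[y-20:y+20,x-20:x+20],(400,400),interpolation=cv2.INTER_CUBIC))
cv2.imwrite("pics/z3.png",np.hstack([cv2.imread("pics/z2top.png"),cv2.imread("pics/z2side.png")]))
```

```text
3.5667 [ 0.3081044  -0.25149078  0.34433744]
[ 0.40753212 -0.30359582  0.046     ] [ 0.40790754 -0.30451191  0.        ]
[ 0.40947308 -0.3102744  -0.00485024]
(0.408, -0.306, 0) [393.28144928 284.59922242] [367.84373631 172.58660262] [270.80600627 221.57257404]
(0.41, -0.315, 0) [396.7995369  283.86602937] [367.89182739 170.50886876] [264.13204607 226.14955804]
(0.408, -0.306, 0.046) [397.87628035 285.93169741] [370.04116392 161.46751617] [269.43219581 236.3241898 ]
(0.41, -0.315, 0.046) [401.53029161 285.1699148 ] [370.0803403  159.38495984] [261.83586812 241.4728894 ]
```

View pics/z2.png

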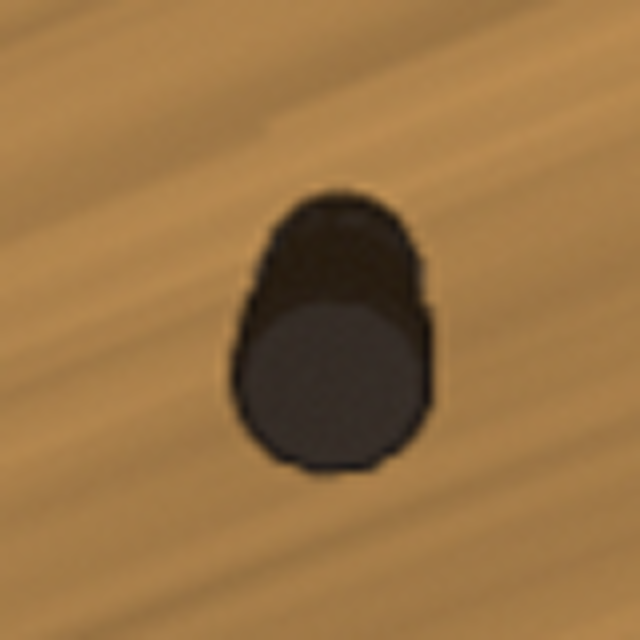

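View pics/z3.png

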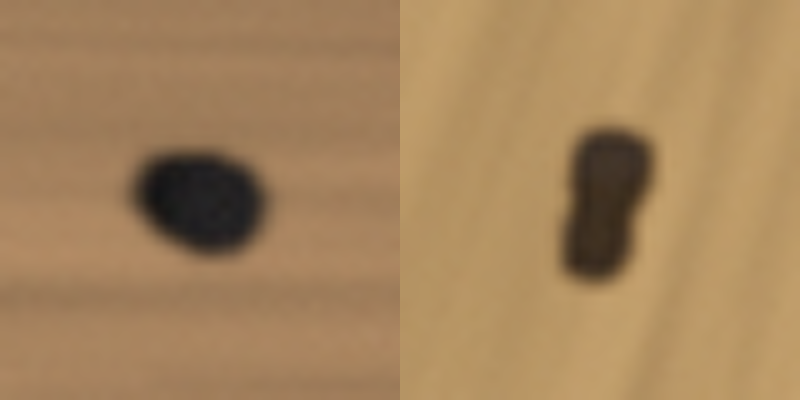

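Hood top centre at about (272,238) in the wrist picture, which puts the breather near (0.407, -0.306). The top view agrees within 4 mm, so I'll descend.

Run:
```python
from h import *
for g in [(.407,-.306,.12),(.407,-.306,.02)]: print(mv(g))
```

```text
(array([-0.061,  0.223,  0.406]), array([-0.   , -0.001,  0.   ]))
(array([-0.061,  0.223,  0.906]), array([-0.   , -0.001,  0.   ]))
```

Emit:
send_rows:
  rows:
    - [-0.06,0.22,0.05,0,0,0,-1]
    - [-0.06,0.22,0.2,0,0,0,-1]
    - [-0.06,0.22,0.35,0,0,0,-1]
    - [-0.06,0.22,0.5,0,0,0,-1]
    - [-0.06,0.22,0.65,0,0,0,-1]
    - [-0.06,0.22,0.8,0,0,0,-1]
    - [-0.06,0.22,0.905,0,0,0,-1]
    - [-0.06,0.22,0.905,0,0,0,-1]

```text
clock: 4.23
eef_pos: [0.4038, -0.3022, 0.0163]
ee_rot: [-2.612, -1.73, 0.002]
contact_force: [-0.8, 0.4, -0.2]
grip_width: 0.0855
```

Emit:
send_rows:
  rows:
    - [0,0,0,0,0,0,1]
    - [0,0,0,0,0,0,1]
    - [0,0,0,0,0,0,1]
    - [0,0,0,0,0,0,1]
    - [0,0,0,0,0,0,1]
    - [0,0,0,0,0,0,1]
    - [0,0,0,0,0,0,1]
    - [0,0,0,0,0,0,1]
    - [0,0,0,0,0,0,1]

```text
clock: 4.98
eef_pos: [0.4074, -0.3076, 0.0217]
ee_rot: [2.619, 1.731, 0.002]
contact_force: [-0.2, 0.9, 6.2]
grip_width: 0.0246
```

Run:
```python
from h import *
s=manip.read_state(); print(s["clock"],np.round(s["eef_pos"],4),s["grip_width"],s["contact_force"])
cv2.imwrite("pics/w3.png",manip.capture("wrist"))
for g in [(.407,-.306,.2),(.5,-.15,.2),(.58,-.1,.2)]: print(mv(g))
```

```text
4.9833 [ 0.4074 -0.3076  0.0217] 0.024575356118038055 [-0.2211203  0.877554   6.2243026]
(array([ 0.006, -0.002, -0.892]), array([0.002, 0.   , 0.   ]))
(array([ 0.906,  0.12 , -0.892]), array([0.002, 0.   , 0.   ]))
(array([ 1.293,  0.39 , -0.891]), array([0.002, 0.   , 0.   ]))
```

View pics/w3.png

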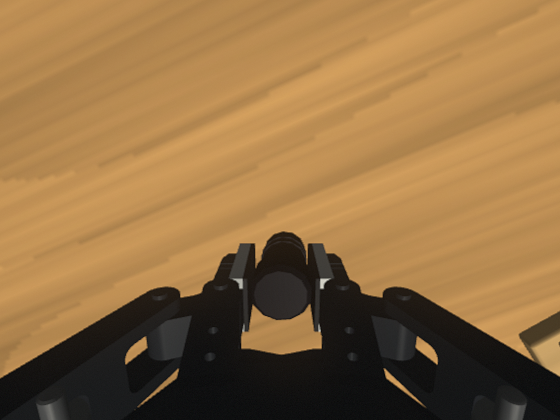

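Both pads hold the hood, whose top centre is at (281,295). Next: work out the breather's offset in the hand, then lift and look at the lamp.

Run:
```python
from h import *
s=manip.read_state(); c=cam("wrist",s)
R=Rn.from_rotvec(s["ee_rot"])
for px in [(281,295)]:
  p=atz(c,px,.046); print(p, R.inv().apply(p-s["eef_pos"]))
```

```text
[ 0.40975717 -0.30915557  0.046     ] [-0.00053682  0.00281782 -0.02431571]
```

Emit:
send_rows:
  rows:
    - [0,0,-0.1,0,0,0,1]
    - [0,0,-0.28,0,0,0,1]
    - [0,0,-0.46,0,0,0,1]
    - [0,0,-0.64,0,0,0,1]
    - [0,0,-0.82,0,0,0,1]
    - [0,0,-0.95,0,0,0,1]
    - [0.15,0.02,-0.95,0,0,0,1]
    - [0.33,0.05,-0.95,0,0,0,1]
    - [0.5,0.05,-0.95,0,0,0,1]
    - [0.6,0,-0.95,0,0,0,1]

```text
clock: 5.87
eef_pos: [0.4554, -0.1947, 0.2108]
ee_rot: [2.619, 1.733, 0.003]
contact_force: [0.1, -0.1, -0.2]
grip_width: 0.0242
```

```bash
cat > look.py <<'E'
import sys
from h import *
name,ts=sys.argv[1],sys.argv[2:]
Z=dict(cap=0,breather=0,cap_seat=.075,neck_top=.101,spigot_foot=.070,lamp=0)
s=manip.read_state(); print(s["clock"],np.round(s["eef_pos"],4),np.round(s["grip_width"],4),np.round(s["contact_force"],1))
cv2.imwrite(f"pics/{name}.png",manip.capture("wrist")); c=cam("wrist",s)
for t in ts:
    r=manip.pinpoint("wrist",t); print(t,[(np.round(q["pixel"],1),round(q["confidence"],2),np.round(atz(c,q["pixel"],Z[t]),4)) for q in r])
E
python3 look.py w4 spigot_foot neck_top cap_seat; python3 -c "
from h import *
print(mv((.586,-.1,.22)))"
```

```text
5.8667 [ 0.4554 -0.1947  0.2108] 0.0242 [ 0.1 -0.1 -0.2]
spigot_foot [(array([429. , 283.4]), 0.72, array([ 0.5933, -0.0979,  0.07  ]))]
neck_top []
cap_seat [(array([539.8, 218.6]), 0.67, array([0.5662, 0.0108, 0.075 ]))]
(array([ 0.702,  0.423, -0.048]), array([0., 0., 0.]))
```

View pics/w4.png

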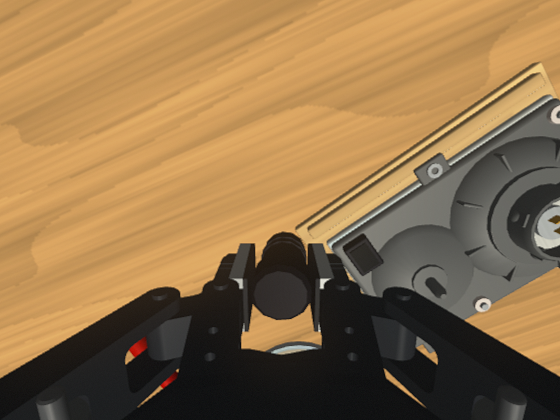

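The spigot's foot shows at about (432,285), with estimates spread over 10 mm. I'll move so it sits in clear view.

Emit:
send_rows:
  rows:
    - [0.18,0.03,0.05,0,0,0,1]
    - [0.36,0.06,0.1,0,0,0,1]
    - [0.54,0.1,0.15,0,0,0,1]
    - [0.71,0.13,0.15,0,0,0,1]
    - [0.71,0.13,0.15,0,0,0,1]
    - [0.71,0.13,0.15,0,0,0,1]
    - [0.71,0.13,0.15,0,0,0,1]

```text
clock: 6.65
eef_pos: [0.5328, -0.0771, 0.1802]
ee_rot: [2.622, 1.731, -0.001]
contact_force: [0.3, -0.4, 0.8]
grip_width: 0.0246
```

```bash
python3 look.py w5 spigot_foot neck_top cap_seat lamp
```

```text
6.65 [ 0.5328 -0.0771  0.1802] 0.0246 [ 0.3 -0.4  0.8]
spigot_foot []
neck_top [(array([418.1, 206.5]), 0.68, array([0.5654, 0.014 , 0.101 ]))]
cap_seat [(array([401.2, 199.1]), 0.58, array([0.5655, 0.0111, 0.075 ]))]
lamp [(array([335.4, 208.6]), 0.66, array([ 0.5772, -0.0357,  0.    ]))]
```

View pics/w5.png

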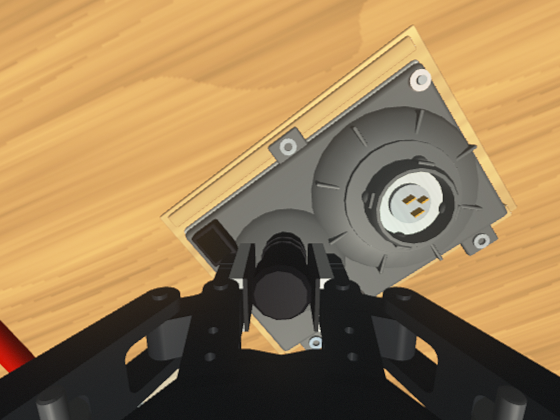

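The held breather hides the spigot. The neck shows at (412,205), putting it at about (0.566, 0.012). Sidestepping to see the spigot.

Emit:
send_rows:
  rows:
    - [-0.17,-0.05,0,0,0,0,1]
    - [-0.35,-0.1,0,0,0,0,1]
    - [-0.35,-0.1,0,0,0,0,1]
    - [-0.35,-0.1,0,0,0,0,1]
    - [-0.35,-0.1,0,0,0,0,1]

```text
clock: 7.32
eef_pos: [0.4871, -0.1329, 0.1806]
ee_rot: [2.622, 1.73, 0.001]
contact_force: [0.3, 0.1, -0.3]
grip_width: 0.0244
```

```bash
python3 look.py w6 spigot_foot neck_top cap_seat lamp
```

```text
7.3167 [ 0.4871 -0.1329  0.1806] 0.0244 [ 0.3  0.1 -0.3]
spigot_foot [(array([368.2, 296. ]), 0.59, array([ 0.5945, -0.0964,  0.07  ]))]
neck_top [(array([507.9, 233.8]), 0.75, array([0.5657, 0.0125, 0.101 ]))]
cap_seat [(array([483.1, 222.3]), 0.79, array([0.5645, 0.0103, 0.075 ]))]
lamp [(array([396.9, 226.9]), 0.57, array([ 0.5761, -0.039 ,  0.    ]))]
```

View pics/w6.png

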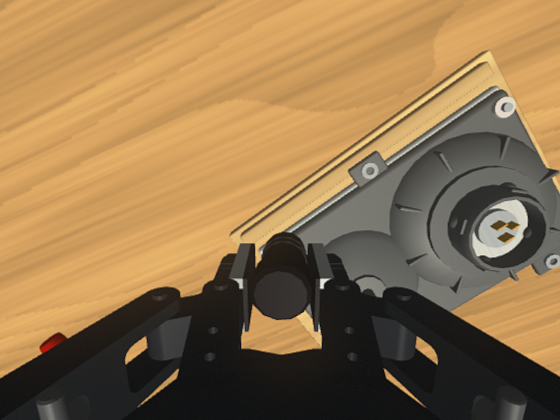

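Run:
```python
from h import *
tc=cam("top"); sc=cam("side")
for q in [(315.5,209)]: print(atz(tc,q,.096))
print(atz(tc,(270.2,218.2),.101))
s=manip.read_state(); s["eef_pos"]=np.array([.4554,-.1947,.2108]); s["ee_rot"]=np.array([2.619,1.733,.003]); c=cam("wrist",s)
for P in [(.5935,-.0975,.07),(.5935,-.0975,.096)]: print(proj(c,P),proj(tc,P),proj(sc,P))
im=cv2.imread("pics/w4.png"); a=cv2.resize(im[250:330,390:470],(400,400),interpolation=cv2.INTER_CUBIC)
im=cv2.imread("pics/side0.png"); b=cv2.resize(im[165:215,262:312],(400,400),interpolation=cv2.INTER_CUBIC)
cv2.imwrite("pics/z4.png",np.hstack([a,b]))
```

```text
[ 0.59055932 -0.09749721  0.096     ]
[0.56651059 0.01036989 0.101     ]
[429.5091114  283.35732242] [314.61359052 208.71226791] [287.2420937  187.61260618]
[442.35996003 297.87709882] [315.51160731 207.774791  ] [287.23787047 180.92928474]
```

View pics/z4.png

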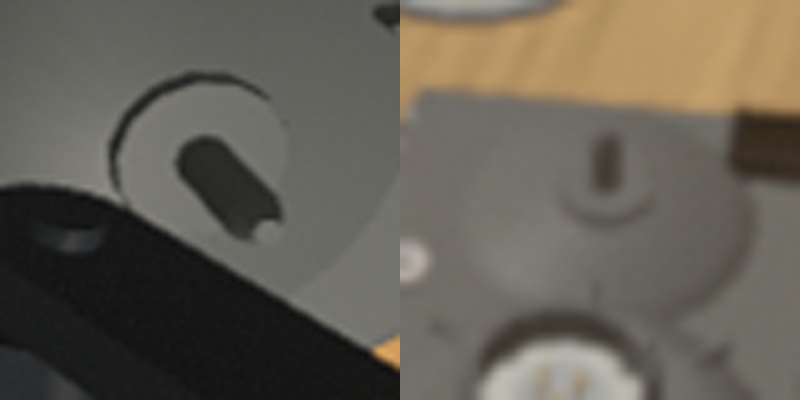

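The picture matches the prediction within about 1.5 px, so the spigot is at (0.593, -0.097). Moving the breather over it.

Emit:
send_rows:
  rows:
    - [0.12,0.13,0,0,0,0,1]
    - [0.24,0.26,0,0,0,0,1]
    - [0.375,0.4,0,0,0,0,1]
    - [0.375,0.4,0.1,0,0,0,1]
    - [0.375,0.4,0.2,0,0,0,1]
    - [0.375,0.4,0.27,0,0,0,1]
    - [0.375,0.4,0.27,0,0,0,1]
    - [0.375,0.4,0.27,0,0,0,1]

```text
clock: 8.23
eef_pos: [0.5893, -0.094, 0.1254]
ee_rot: [-2.618, -1.732, 0.003]
contact_force: [-0.3, 0.2, 0.3]
grip_width: 0.0245
```

```bash
python3 look.py w7
python3 - <<'E'
from h import *
im=manip.capture("side"); im2=manip.capture("top")
cv2.imwrite("pics/z5.png",np.hstack([cv2.resize(im[140:240,240:340],(400,400),interpolation=cv2.INTER_CUBIC),cv2.resize(im2[160:260,260:360],(400,400),interpolation=cv2.INTER_CUBIC)]))
print(mv((.5905,-.0955,.122)))
E
```

```text
8.2333 [ 0.5893 -0.094   0.1254] 0.0245 [-0.3  0.2  0.3]
(array([-0.003, -0.001,  0.029]), array([ 0.001, -0.   , -0.   ]))
```

View pics/w7.png

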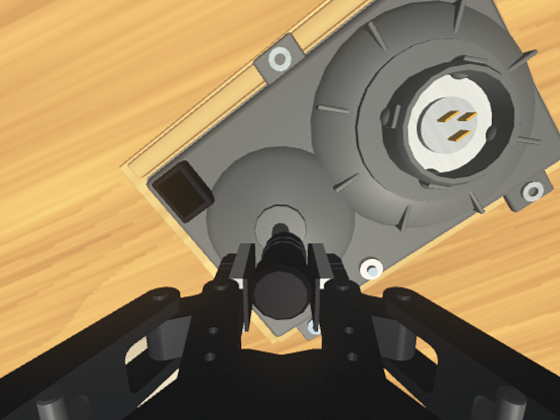

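View pics/z5.png

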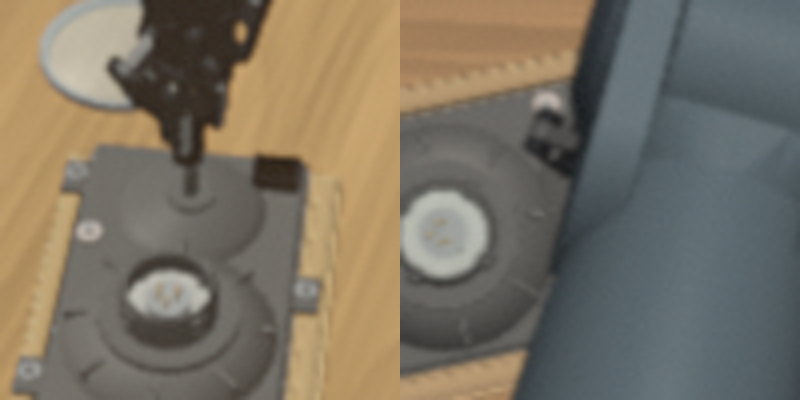

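Run:
```python
from h import *
s=manip.read_state(); c=cam("wrist",s)
print(proj(c,(.593,-.097,.07)),proj(c,(.593,-.097,.096)), atz(c,(280,229),.07))
R=Rn.from_rotvec(s["ee_rot"]).as_matrix(); print(s["eef_pos"]+.0028*R[:,1]-.0005*R[:,0])
im=cv2.imread("pics/w7.png"); cv2.imwrite("pics/z6.png",cv2.resize(im[190:330,210:350],(700,700),interpolation=cv2.INTER_CUBIC))
```

```text
[280.09442849 227.80401233] [279.99793127 242.89945745] [ 0.59373529 -0.0973818   0.07      ]
[ 0.59337168 -0.0965145   0.12773088]
```

View pics/z6.png

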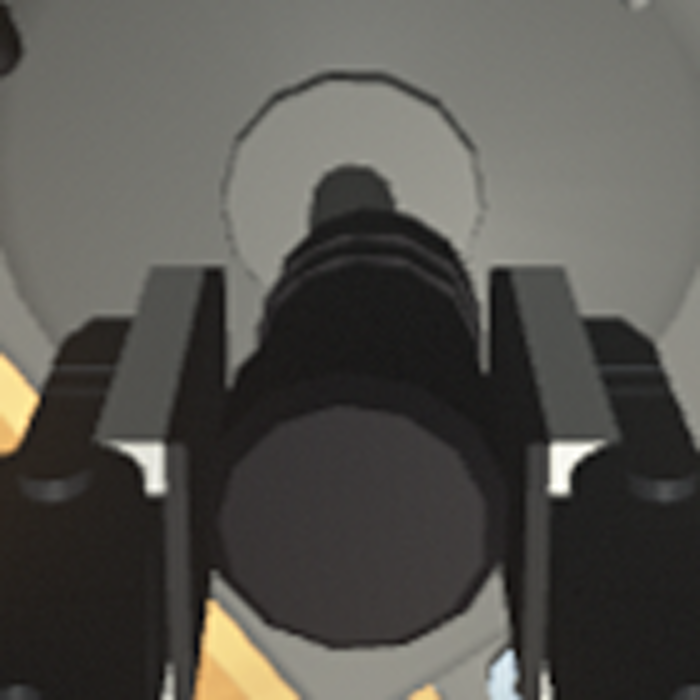

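Run:
```python
from h import *
s=manip.read_state(); c=cam("wrist",s); R=Rn.from_rotvec(s["ee_rot"]).as_matrix()
zt=s["eef_pos"][2]-.0217+.046
p=atz(c,(210+354/5,190+520/5),zt); print(zt,p)
for k in [(0),.03,.046]:
  q=proj(c,p-[0,0,.046-k]); print(k,(q-[210,190])*5)
  e=[ (proj(c,p-[0,0,.046-k]+.011*np.array([np.cos(a),np.sin(a),0]))-[210,190])*5 for a in np.linspace(0,6.28,60)]
  e=np.array(e); print(e.min(0),e.max(0))
q=[(proj(c,np.array([.593,-.097,z]))-[210,190])*5 for z in (.07,.096)]; print(q)
```

```text
0.15202450979698673 [ 0.59287426 -0.09644171  0.15202451]
0 [354.01919212 296.44031025]
[253.20298809 201.35050593] [454.88136094 388.46188186]
0.03 [354.00797484 427.10493317]
[233.54855355 315.75690309] [474.50276244 534.17179756]
0.046 [354. 520.]
[219.57133505 397.54922572] [488.45261818 637.20745705]
[array([350.47214243, 189.02006163]), array([349.98965633, 264.49728724])]
```

The tube's lower end leans about 2.4° towards the image right. I'll correct that tilt, shift slightly and start down.

Emit:
send_rows:
  rows:
    - [-0.007,0.002,0,0,-0.027,0,1]
    - [-0.007,0.002,0.02,0,-0.027,0,1]
    - [-0.007,0.002,0.04,0,-0.027,0,1]
    - [-0.007,0.002,0.06,0,-0.027,0,1]
    - [-0.007,0.002,0.08,0,-0.027,0,1]
    - [-0.007,0.002,0.1,0,-0.027,0,1]

```text
clock: 8.88
eef_pos: [0.5896, -0.0965, 0.1058]
ee_rot: [2.602, 1.719, -0.055]
contact_force: [-0.3, -0.6, -0.1]
grip_width: 0.0245
```

```bash
python3 look.py w8
python3 - <<'E'
import cv2
im=cv2.imread("pics/w8.png"); cv2.imwrite("pics/z7.png",cv2.resize(im[190:330,210:350],(700,700),interpolation=cv2.INTER_CUBIC))
E
```

```text
8.8833 [ 0.5896 -0.0965  0.1058] 0.0245 [-0.3 -0.6 -0.1]
```

View pics/z7.png

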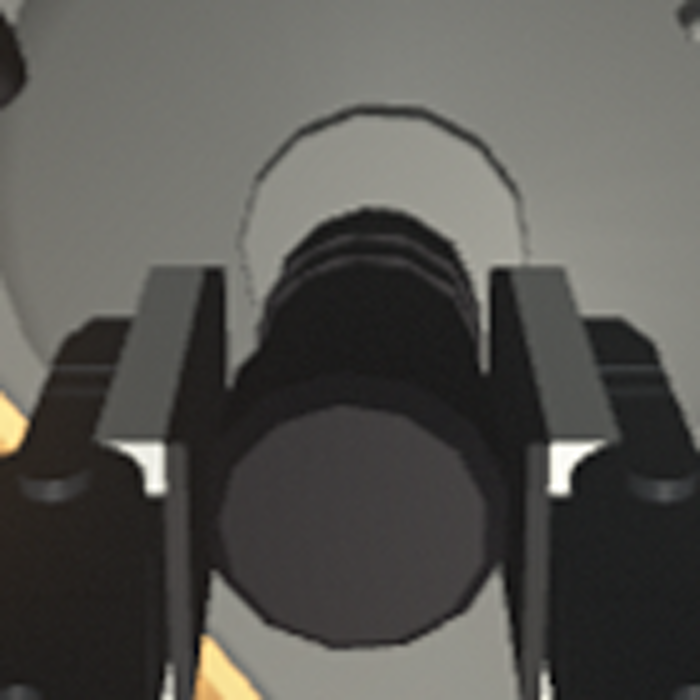

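No contact force and the tube is concentric with the boss, already 12 mm over the spigot. Continuing down.

Emit:
send_rows:
  rows:
    - [0.003,0,0.02,0,0,0,1]
    - [0.003,0,0.04,0,0,0,1]
    - [0.003,0,0.06,0,0,0,1]
    - [0.003,0,0.07,0,0,0,1]
    - [0.003,0,0.075,0,0,0,1]

```text
clock: 9.35
eef_pos: [0.5899, -0.0964, 0.0915]
ee_rot: [2.601, 1.719, -0.055]
contact_force: [-2.4, 0.3, 7.8]
grip_width: 0.0244
```

```bash
python3 look.py w9
python3 - <<'E'
import cv2
im=cv2.imread("pics/w9.png"); cv2.imwrite("pics/z8.png",cv2.resize(im[190:330,210:350],(700,700),interpolation=cv2.INTER_CUBIC))
E
```

```text
9.35 [ 0.5899 -0.0964  0.0915] 0.0244 [-2.4  0.3  7.8]
```

View pics/z8.png

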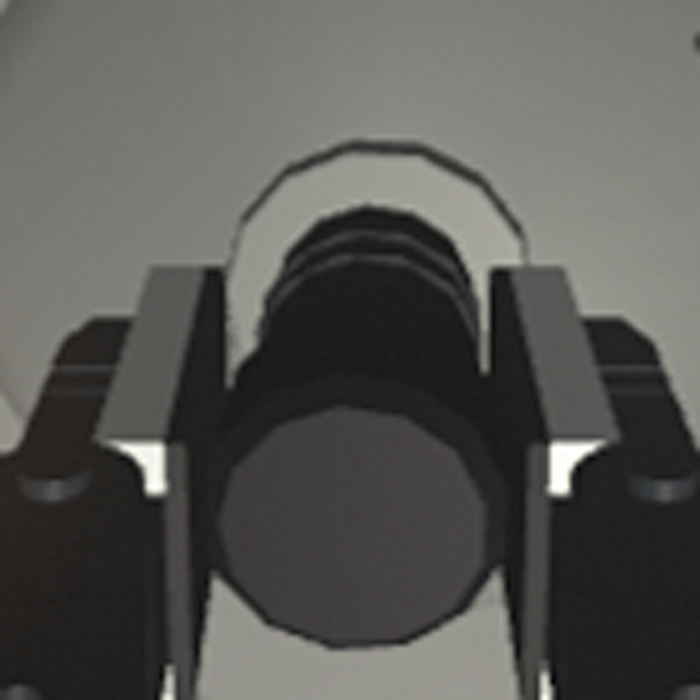

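It's seated: TCP z 0.0915 (expected 0.0917) with 8 N of reaction. A small extra press, then release and rise.

Emit:
send_rows:
  rows:
    - [0,0,0.01,0,0,0,1]
    - [0,0,0.01,0,0,0,1]

```text
clock: 9.57
eef_pos: [0.5905, -0.0966, 0.0915]
ee_rot: [2.599, 1.718, -0.053]
contact_force: [-4.7, 1.7, 12.0]
grip_width: 0.0246
```

Emit:
send_rows:
  rows:
    - [0,0,-0.01,0,0,0,-0.2]
    - [0,0,-0.01,0,0,0,-0.2]
    - [0,0,-0.01,0,0,0,-0.2]
    - [0,0,-0.01,0,0,0,-0.2]
    - [0,0,-0.1,0,0.027,0,-0.2]
    - [0,0,-0.25,0,0.027,0,-0.2]
    - [0,0,-0.42,0,0.027,0,-1]
    - [0,0,-0.6,0,0.027,0,-1]

```text
clock: 10.23
eef_pos: [0.5906, -0.0916, 0.2091]
ee_rot: [-2.619, -1.73, 0.003]
contact_force: [0.5, 0.0, 0.8]
grip_width: 0.0733
```

```bash
python3 look.py w10
python3 - <<'E'
from h import *
im=manip.capture("side"); cv2.imwrite("pics/z9.png",cv2.resize(im[140:240,240:340],(600,600),interpolation=cv2.INTER_CUBIC))
for g in [(.5,.03,.2),(.44,.2,.2),(.372,.338,.2)]: print(mv(g))
E
```

```text
10.2333 [ 0.5906 -0.0916  0.2091] 0.0733 [0.5 0.  0.8]
(array([ 0.377, -0.68 ,  0.071]), array([ 0.007, -0.001, -0.   ]))
(array([ 1.041, -1.289,  0.066]), array([ 0.007, -0.001, -0.   ]))
(array([ 1.543, -1.872,  0.06 ]), array([ 0.007, -0.001, -0.   ]))
```

View pics/w10.png

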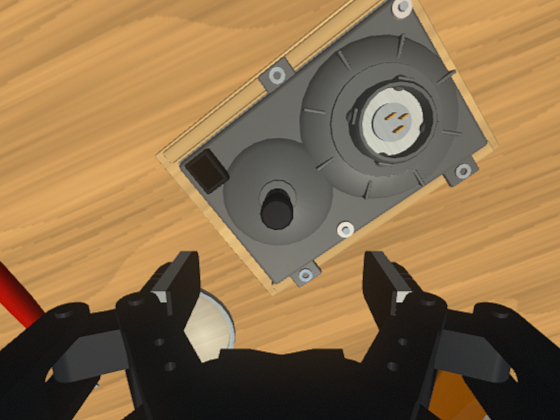

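View pics/z9.png

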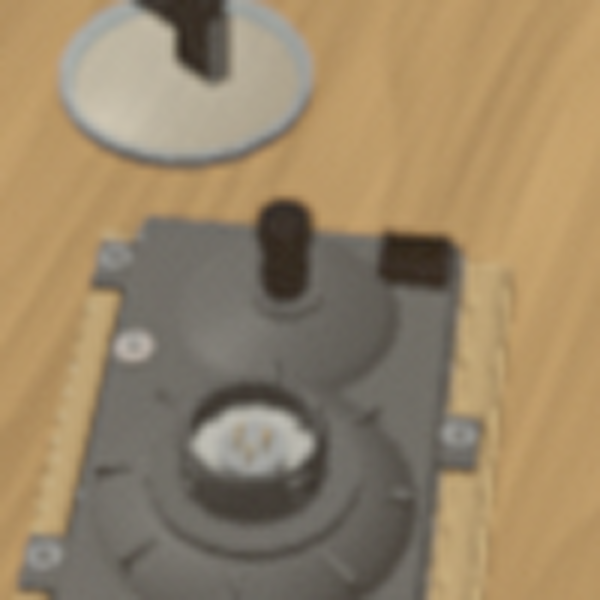

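The breather stands upright on its boss in both views: wrist (277,210), side crop (285,245). I'll measure the neck from this same picture, then go to the cap.

Run:
```python
from h import *
s=manip.read_state(); c=cam("wrist",s)
for t,z in [("cap_seat",.075),("neck_top",.101),("breather",.07)]:
    print(t,[(np.round(q["pixel"],1),round(q["confidence"],2),np.round(atz(c,q["pixel"],z),4)) for q in manip.pinpoint("wrist",t)])
print(atz(c,(395,122),.101))
im=cv2.imread("pics/w10.png"); 
a=im[60:190,320:450].copy()
a=cv2.resize(a,(650,650),interpolation=cv2.INTER_CUBIC)
for z,r in [(.101,.029),(.075,.046)]:
    P=[(proj(c,(.5655+r*np.cos(t),.0115+r*np.sin(t),z))-[320,60])*5 for t in np.linspace(0,6.28,80)]
    cv2.polylines(a,[np.int32(P)],True,(0,0,255),1)
cv2.imwrite("pics/z10.png",a)
```

```text
cap_seat [(array([386.3, 125.2]), 0.56, array([0.5763, 0.0122, 0.075 ]))]
neck_top [(array([397.5, 119.6]), 0.86, array([0.5715, 0.0142, 0.101 ]))]
breather [(array([277. , 199.1]), 0.97, array([ 0.6005, -0.099 ,  0.07  ]))]
[0.57250087 0.01186431 0.101     ]
```

View pics/z10.png

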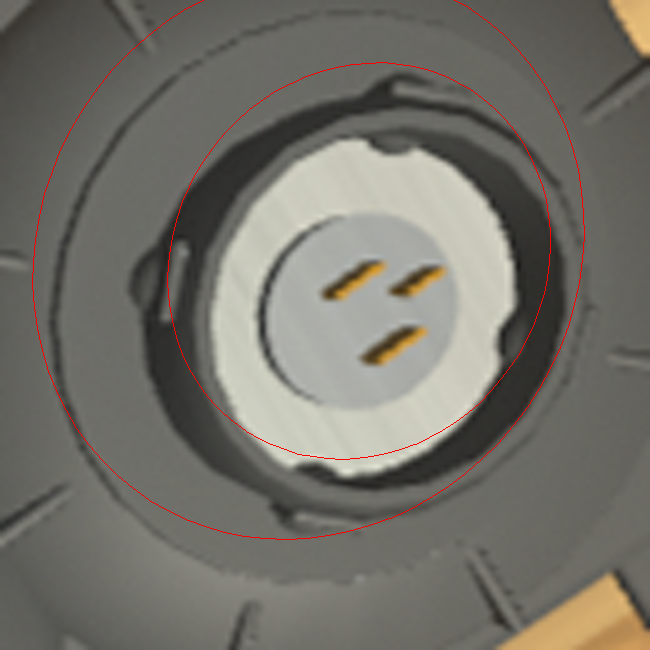

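Emit:
send_rows:
  rows:
    - [0.1,-0.17,0,0,0,0,-1]
    - [0.19,-0.34,0,0,0,0,-1]
    - [0.28,-0.51,0,0,0,0,-1]
    - [0.38,-0.68,0,0,0,0,-1]
    - [0.54,-0.77,0,0,0,0,-1]
    - [0.7,-0.86,0,0,0,0,-1]
    - [0.86,-0.98,0,0,0,0,-1]

```text
clock: 11.07
eef_pos: [0.4774, 0.1443, 0.2071]
ee_rot: [-2.621, -1.73, 0.004]
contact_force: [0.4, 0.3, -1.0]
grip_width: 0.0854
```

```bash
python3 -c "
from h import *
s=manip.read_state(); print(s['clock'],s['eef_pos'],s['qpos'])
print(mv((.372,.338,.2)))"
```

```text
11.0667 [0.47735075 0.14428895 0.20714632] [ 1.66369781e-01  2.34354576e-01 -1.80456616e-01  1.15896770e+00
 -1.74499663e-04  5.70366663e-01]
(array([ 0.684, -0.865,  0.037]), array([-0.002,  0.001, -0.   ]))
```

Run:
```python
from h import *
im=cv2.imread("pics/w1.png");a=cv2.resize(im[180:270,230:320],(540,540),interpolation=cv2.INTER_CUBIC)
b=cv2.convertScaleAbs(a,alpha=2.5)
cv2.imwrite("pics/z11.png",b)
s=manip.read_state(); s["eef_pos"]=np.array([.3622,.3466,.2517]); s["ee_rot"]=np.array([2.623,1.726,.001]); c=cam("wrist",s)
print(atz(c,(256,227),.0495),atz(c,(295,238),.0495))
```

```text
[0.39914665 0.29947102 0.0495    ] [0.42862015 0.33452252 0.0495    ]
```

View pics/z11.png

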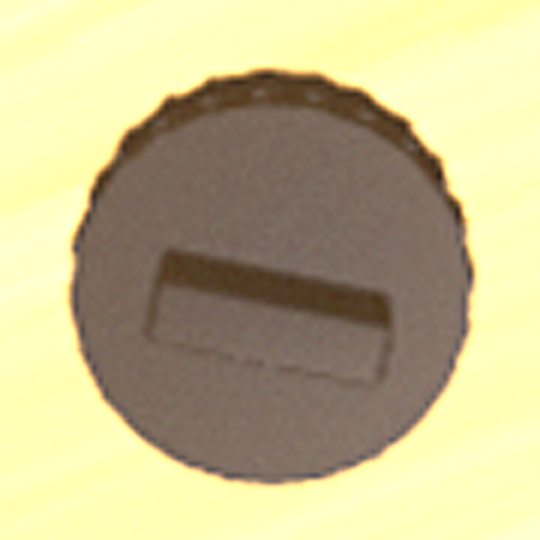

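Run:
```python
from h import *
s=manip.read_state(); s["eef_pos"]=np.array([.3622,.3466,.2517]); s["ee_rot"]=np.array([2.623,1.726,.001]); c=cam("wrist",s)
P=[atz(c,(230+x/6,180+y/6),.0495) for x,y in [(158,285),(388,325),(382,382),(147,340)]]
P=np.array(P);print(P, P.mean(0)); 
for a,b in [(0,1),(3,2)]: d=P[b]-P[a];print(np.degrees(np.arctan2(d[1],d[0])),np.linalg.norm(d))
# top cam: disc centre top face z=.0305
tc=cam("top"); print(atz(tc,(122+133/260*56,248+135/260*56),.025))
print(mv((.37,.27,.2),np.radians(-36)))
print(mv((.37,.27,.2),np.radians(-36+0)), s["qpos"])
```

```text
[[0.39983417 0.29956803 0.0495    ]
 [0.42421508 0.33595902 0.0495    ]
 [0.43436258 0.33047496 0.0495    ]
 [0.40898318 0.29311745 0.0495    ]] [0.41684875 0.31477986 0.0495    ]
56.179059588829766 0.04380334704724937
55.80917037620012 0.045163010014442125
[0.41876802 0.3089566  0.025     ]
(array([ 0.367, -0.741,  0.037]), array([-0.002, -0.   , -0.857]))
(array([ 0.367, -0.741,  0.037]), array([-0.002, -0.   , -0.857])) [ 1.66369781e-01  2.34354576e-01 -1.80456616e-01  1.15896770e+00
 -1.74499663e-04  5.70366663e-01]
```

The bar lies at about 56° with its centre near (0.417, 0.315). I'll turn the jaws to 146° and view the cap from close.

```bash
python3 -c "
from h import *
print(mv((.384,.265,.2),np.radians(146)))"
```

```text
(array([ 0.372, -0.666,  0.037]), array([-0.002, -0.   , -0.879]))
```

Emit:
send_rows:
  rows:
    - [0.05,-0.1,0.04,0,0,-0.08,-1]
    - [0.1,-0.2,0.04,0,0,-0.16,-1]
    - [0.15,-0.3,0.04,0,0,-0.24,-1]
    - [0.2,-0.4,0.04,0,0,-0.32,-1]
    - [0.25,-0.5,0.04,0,0,-0.4,-1]
    - [0.3,-0.58,0.04,0,0,-0.48,-1]
    - [0.37,-0.666,0.04,0,0,-0.56,-1]
    - [0.37,-0.666,0.04,0,0,-0.64,-1]
    - [0.37,-0.666,0.04,0,0,-0.72,-1]
    - [0.37,-0.666,0.04,0,0,-0.8,-1]

```text
clock: 11.9
eef_pos: [0.3836, 0.2633, 0.199]
ee_rot: [-1.1, -2.94, 0.005]
contact_force: [0.4, 0.8, -0.4]
grip_width: 0.0852
```

```bash
python3 -c "
from h import *
s=manip.read_state(); print(s['clock'],s['eef_pos'],s['qpos'])
print(mv((.384,.265,.2),np.radians(146)))"
```

```text
11.9 [0.38358698 0.26332872 0.19900022] [ 4.65135084e-01  1.73714733e-01 -2.78765912e-01  1.12257835e+00
 -8.13607523e-06 -3.89484921e-01]
(array([ 0.004,  0.008, -0.005]), array([-0.002, -0.001, -0.078]))
```

Emit:
send_rows:
  rows:
    - [0,0,0,0,0,-0.08,-1]
    - [0,0,0,0,0,-0.08,-1]
    - [0,0,0,0,0,-0.08,-1]
    - [0,0,0,0,0,-0.08,-1]
  force: 80

```text
clock: 12.23
eef_pos: [0.3847, 0.2632, 0.2001]
ee_rot: [-0.929, -2.999, 0.002]
contact_force: [-0.2, 0.1, 0.8]
grip_width: 0.0854
```

```bash
python3 look.py w11 cap
python3 - <<'E'
from h import *
im=cv2.imread("pics/w11.png"); cv2.imwrite("pics/z12.png",cv2.convertScaleAbs(cv2.resize(im[160:300,210:350],(700,700),interpolation=cv2.INTER_CUBIC),alpha=2.5))
E
```

```text
12.2333 [0.3847 0.2632 0.2001] 0.0854 [-0.2  0.1  0.8]
cap [(array([280.4, 233.9]), 0.72, array([0.418 , 0.3132, 0.    ]))]
```

View pics/z12.png

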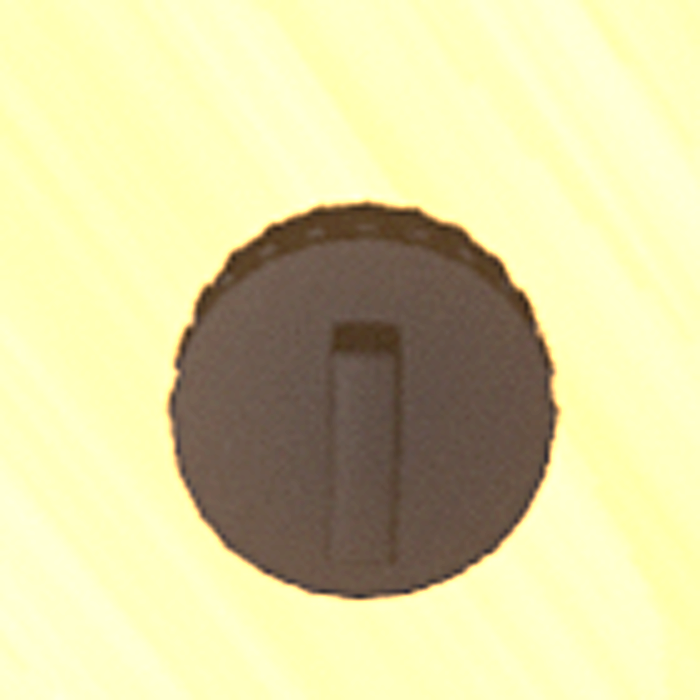

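The bar is aligned with the tool's y to within about a degree, with its top face centred at crop (364,460). Computing the grasp.

Run:
```python
from h import *
s=manip.read_state(); c=cam("wrist",s)
f=lambda x,y:(210+x/5,160+y/5)
P=np.array([atz(c,f(x,y),.0495) for x,y in [(332,353),(400,353),(396,568),(329,568)]]); g=P.mean(0)
for a,b in [(0,3),(1,2)]: d=P[b]-P[a];print(np.degrees(np.arctan2(d[1],d[0])),np.linalg.norm(d))
d=atz(c,f(366,417),.0305); print(P.mean(0),d)
print(mv((g[0],g[1],.12),np.radians(146)),mv((g[0],g[1],.034),np.radians(146)))
```

```text
54.6115583985743 0.04534912391737595
54.991761345665005 0.0453495649827105
[0.41720028 0.31572295 0.0495    ] [0.41574858 0.3145067  0.0305    ]
(array([0.015, 0.307, 0.403]), array([-0.001, -0.   , -0.004])) (array([0.015, 0.307, 0.833]), array([-0.001, -0.   , -0.004]))
```

Emit:
send_rows:
  rows:
    - [0.012,0.15,0.05,0,0,0.008,-1]
    - [0.012,0.3,0.15,0,0,0.008,-1]
    - [0.012,0.305,0.3,0,0,0.008,-1]
    - [0.012,0.305,0.45,0,0,0.008,-1]
    - [0.012,0.305,0.6,0,0,0.008,-1]
    - [0.012,0.305,0.75,0,0,0.008,-0.2]
    - [0.012,0.305,0.83,0,0,0.008,0.2]
    - [0.012,0.305,0.83,0,0,0.008,0.4]
    - [0.012,0.305,0.83,0,0,0.008,0.4]

```text
clock: 13.08
eef_pos: [0.4169, 0.3148, 0.0345]
ee_rot: [-0.945, -2.994, 0.003]
contact_force: [0.6, -0.2, 0.4]
grip_width: 0.0389
```

```bash
python3 look.py w12; python3 -c "
from h import *
print(mv((.4165,.315,.034),np.radians(145)))"
```

```text
13.0833 [0.4169 0.3148 0.0345] 0.0389 [ 0.6 -0.2  0.4]
(array([ 0.005, -0.007,  0.009]), array([ 0.,  0., -0.]))
```

View pics/w12.png

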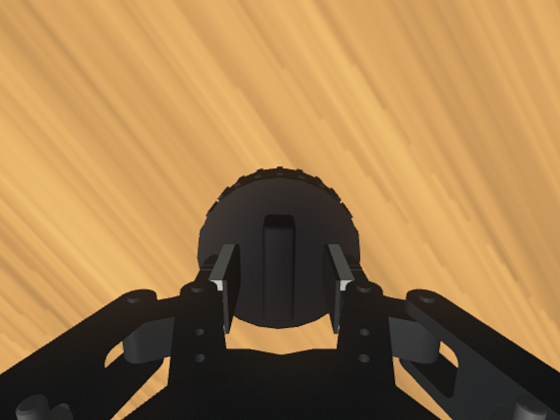

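Centred, with the bar at columns 264–294 between the jaws. Closing.

Emit:
send_rows:
  rows:
    - [0,0,0,0,0,0,1]
    - [0,0,0,0,0,0,1]
    - [0,0,0,0,0,0,1]
    - [0,0,0,0,0,0,1]
    - [0,0,0,0,0,0,1]
    - [0,0,0,0,0,0,1]
    - [0,0,0,0,0,0,1]
  force: 80

```text
clock: 13.72
eef_pos: [0.4194, 0.3163, 0.0372]
ee_rot: [0.944, 2.994, 0.005]
contact_force: [-0.7, -0.3, 6.8]
grip_width: 0.0118
```

```bash
python3 look.py w13
python3 - <<'E'
from h import *
s=manip.read_state(); print(s["contact_force"],s["torque"])
im=cv2.imread("pics/w13.png"); cv2.imwrite("pics/z13.png",cv2.convertScaleAbs(cv2.resize(im[150:340,185:375],(700,700),interpolation=cv2.INTER_CUBIC),alpha=2.5))
E
```

```text
13.7167 [0.4194 0.3163 0.0372] 0.0118 [-0.7 -0.3  6.8]
[-1.29700995 -0.97753904  6.37315412] [-0.17774543  0.16832457 -0.02804925]
```

View pics/z13.png

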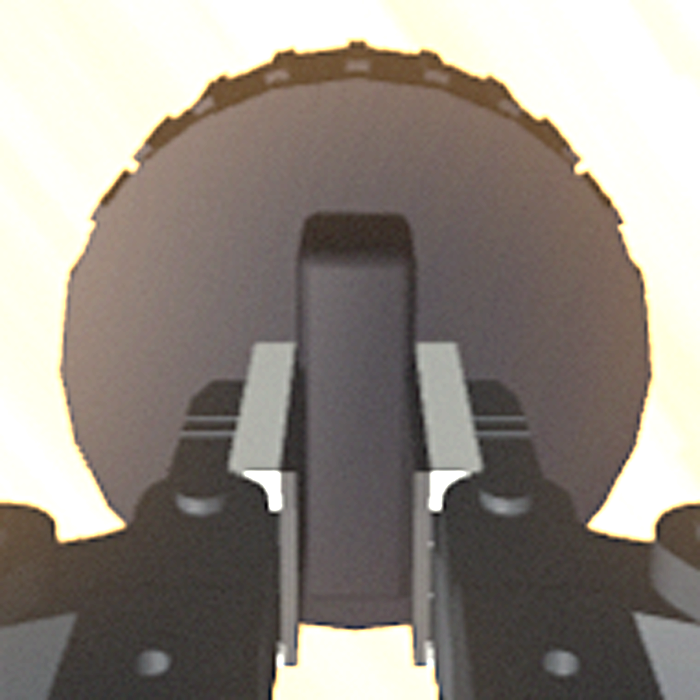

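Run:
```python
from h import *
s=manip.read_state(); c=cam("wrist",s); R=Rn.from_rotvec(s["ee_rot"])
k=700/190
f=lambda x,y:(185+x/k,150+y/k)
P=np.array([atz(c,f(x,y),.0495) for x,y in [(300,258),(412,258),(411,597),(300,597)]])
T=R.inv().apply(P-s["eef_pos"]); print(T.round(4),T.mean(0).round(4))
# circle left/right extents, top, bottom of top face
for q in [(65,350),(650,350),(357,83),(357,628)]: print(R.inv().apply(atz(c,f(*q),.0305)-s["eef_pos"]).round(4))
print(s["eef_pos"]); print(mv((.42,.25,.24)))
```

```text
[[-0.0052 -0.0251 -0.0123]
 [ 0.0076 -0.0251 -0.0124]
 [ 0.008   0.0193 -0.0122]
 [-0.0058  0.0193 -0.0122]] [ 0.0012 -0.0029 -0.0123]
[-0.0378 -0.006   0.0068]
[ 0.0407 -0.0059  0.0067]
[ 0.0014 -0.0421  0.0066]
[0.0014 0.037  0.0069]
[0.41938183 0.31632703 0.03724397]
(array([-0.194, -0.266, -1.014]), array([0.002, 0.001, 0.   ]))
```

Firm grip; the cap's centre is at tool (+1.2, -2.8) mm. Lifting and moving beside the neck to measure it past the cap.

Emit:
send_rows:
  rows:
    - [0,0,-0.1,0,0,0,1]
    - [0,0,-0.25,0,0,0,1]
    - [0,0,-0.43,0,0,0,1]
    - [0,0,-0.6,0,0,0,1]
    - [-0.1,-0.03,-0.77,0,0,0,1]
    - [-0.22,-0.06,-0.92,0,0,0,1]
    - [-0.38,-0.1,-0.95,0,0,0,1]
    - [-0.56,-0.14,-0.95,0,0,0,1]
    - [-0.73,-0.18,-0.95,0,0,0,1]

```text
clock: 14.52
eef_pos: [0.5186, 0.2014, 0.2275]
ee_rot: [0.942, 2.993, 0.004]
contact_force: [1.5, -0.0, -0.8]
grip_width: 0.0116
```

Emit:
send_rows:
  rows:
    - [-0.18,-0.05,0,0,0,0,1]
    - [-0.36,-0.1,0,0,0,0,1]
    - [-0.54,-0.14,0,0,0,0,1]
    - [-0.73,-0.18,0,0,0,0,1]
    - [-0.73,-0.18,0,0,0,0,1]
    - [-0.73,-0.18,0,0,0,0,1]
    - [-0.73,-0.18,0,0,0,0,1]
    - [-0.73,-0.18,0,0,0,0,1]

```text
clock: 15.18
eef_pos: [0.615, 0.0899, 0.2256]
ee_rot: [-0.942, -2.997, -0.001]
contact_force: [-0.5, 0.6, -0.9]
grip_width: 0.0116
```

```bash
python3 look.py w14 cap_seat neck_top
```

```text
15.1833 [0.615  0.0899 0.2256] 0.0116 [-0.5  0.6 -0.9]
cap_seat [(array([274.4,  87.7]), 0.57, array([0.5668, 0.0134, 0.075 ]))]
neck_top [(array([274.6,  81.6]), 0.56, array([0.5649, 0.0117, 0.101 ]))]
```

View pics/w14.png

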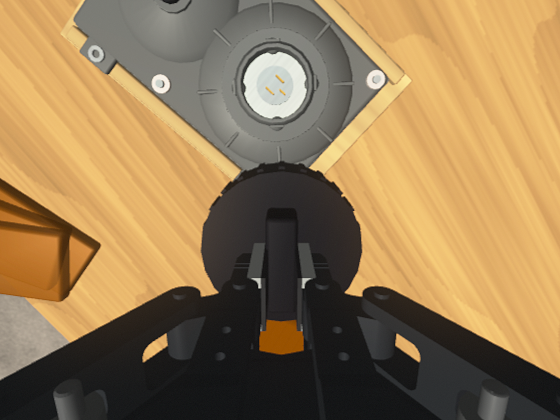

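The neck is clear at (275,85). I'll check it by overlaying the known circles.

Run:
```python
from h import *
s=manip.read_state(); c=cam("wrist",s)
im=cv2.imread("pics/w14.png"); x0,y0,w,k=215,25,120,6
a=cv2.resize(im[y0:y0+w,x0:x0+w],(w*k,w*k),interpolation=cv2.INTER_CUBIC)[:600]
b=a.copy()
X,Y=.5655,.0120
for z,r,col in [(.101,.029,(0,0,255)),(.075,.046,(0,255,0)),(.095,.032,(255,0,0))]:
    P=[(proj(c,(X+r*np.cos(t),Y+r*np.sin(t),z))-[x0,y0])*k+k/2 for t in np.linspace(0,6.28,120)]
    cv2.polylines(a,[np.int32(P)],True,col,1)
cv2.imwrite("pics/z14.png",a)
print(proj(c,(X,Y,.101)),proj(c,(X+.003,Y,.101)),proj(c,(X,Y+.003,.101)))
```

```text
[274.16463764  82.15256024] [271.00099159  84.51332923] [276.39955578  85.5294942 ]
```

View pics/z14.png

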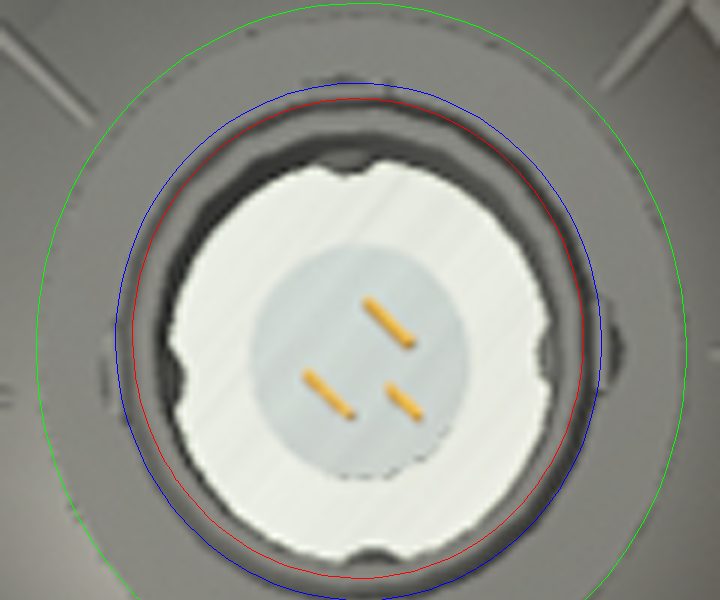

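Measured rings sit about 1.8 px lower than the overlay, so the neck is at (0.5663, 0.0131). Moving the cap over it, rim 5 mm above the neck.

Emit:
send_rows:
  rows:
    - [-0.01,-0.15,0,0,0,0,1]
    - [-0.02,-0.3,0,0,0,0,1]
    - [-0.027,-0.44,0,0,0,0,1]
    - [-0.027,-0.44,0.12,0,0,0,1]
    - [-0.027,-0.44,0.24,0,0,0,1]
    - [-0.027,-0.44,0.34,0,0,0,1]
    - [-0.027,-0.44,0.4,0,0,0,1]
    - [-0.027,-0.44,0.4,0,0,0,1]
    - [-0.027,-0.44,0.4,0,0,0,1]

```text
clock: 16.08
eef_pos: [0.5688, 0.0145, 0.145]
ee_rot: [-0.942, -2.995, 0.0]
contact_force: [-0.4, -0.6, -0.1]
grip_width: 0.0117
```

```bash
python3 look.py w15
python3 - <<'E'
from h import *
s=manip.read_state(); print(s["ee_rot"],s["torque"])
print(mv((.5689,.0147,.143),np.radians(145)))
im=manip.capture("side"); a=cv2.resize(im[150:270,220:340],(480,480),interpolation=cv2.INTER_CUBIC)
w=cv2.imread("pics/w15.png"); w=cv2.resize(w[100:340,160:400],(480,480)); cv2.imwrite("pics/z15.png",np.hstack([a,cv2.convertScaleAbs(w,alpha=1.5)])[:, :800])
E
```

```text
16.0833 [0.5688 0.0145 0.145 ] 0.0117 [-0.4 -0.6 -0.1]
[9.42635132e-01 2.99613829e+00 3.98840527e-04] [-0.03131164 -0.02124878 -0.00565824]
(array([ 0.005, -0.001,  0.015]), array([0.   , 0.   , 0.001]))
```

View pics/z15.png

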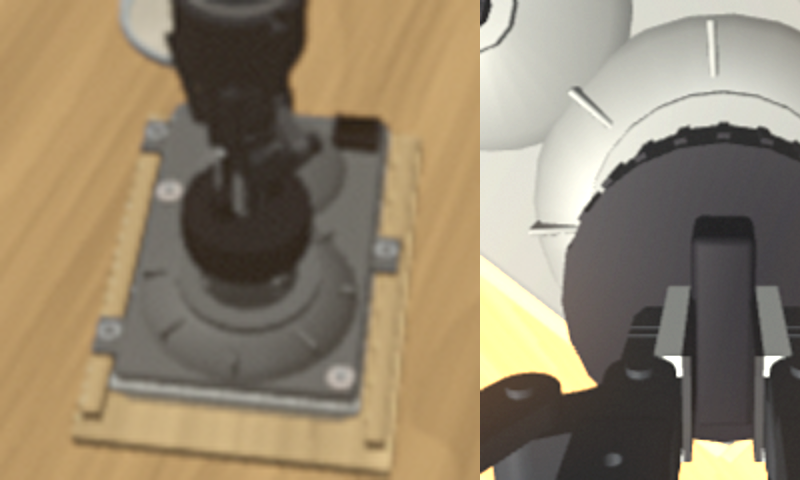

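The cap is concentric over the neck in the side view. Lowering it over the taper, stopping before the noses.

Emit:
send_rows:
  rows:
    - [0,0,0.02,0,0,0,1]
    - [0,0,0.04,0,0,0,1]
    - [0,0,0.06,0,0,0,1]
    - [0,0,0.08,0,0,0,1]
    - [0,0,0.08,0,0,0,1]

```text
clock: 16.6
eef_pos: [0.569, 0.0139, 0.1281]
ee_rot: [-0.944, -2.995, 0.0]
contact_force: [0.2, 0.2, -1.1]
grip_width: 0.0118
```

Run:
```python
from h import *
s=manip.read_state(); print(s["clock"],s["eef_pos"],s["ee_rot"],s["contact_force"],s["torque"],s["grip_width"])
```

```text
16.6 [0.56902803 0.01385966 0.12814329] [-9.43666530e-01 -2.99489278e+00  4.13735134e-04] [ 0.17943767  0.15743376 -1.07384388] [-0.00692924 -0.03303881  0.00632087] 0.011752226419281152
```

No contact yet with the rim 10 mm past the neck top. Pushing through the click.

Emit:
send_rows:
  rows:
    - [0,0,0.015,0,0,0,1]
    - [0,0,0.03,0,0,0,1]
    - [0,0,0.045,0,0,0,1]
    - [0,0,0.06,0,0,0,1]
    - [0,0,0.075,0,0,0,1]
    - [0,0,0.09,0,0,0,1]
    - [0,0,0.1,0,0,0,1]
    - [0,0,0.1,0,0,0,1]

```text
clock: 17.27
eef_pos: [0.5694, 0.014, 0.1122]
ee_rot: [0.944, 2.995, 0.001]
contact_force: [-10.4, 1.8, 21.4]
grip_width: 0.0117
```

```bash
python3 look.py w16
python3 - <<'E'
from h import *
s=manip.read_state(); print(s["clock"],s["eef_pos"],s["ee_rot"],s["contact_force"],s["torque"],s["grip_width"])
im=manip.capture("side"); a=cv2.resize(im[150:270,220:340],(480,480),interpolation=cv2.INTER_CUBIC)
w=cv2.imread("pics/w16.png"); w=cv2.resize(w[100:340,160:400],(480,480)); cv2.imwrite("pics/z16.png",np.hstack([a,cv2.convertScaleAbs(w,alpha=1.5)])[:, :800])
E
```

```text
17.2667 [0.5694 0.014  0.1122] 0.0117 [-10.4   1.8  21.4]
17.3167 [0.56941417 0.01396342 0.11219977] [9.43549514e-01 2.99526150e+00 6.69284358e-04] [-9.5285458   1.16824149 22.27074535] [0.33536399 1.96882877 0.00836173] 0.011804665426152173
```

View pics/z16.png

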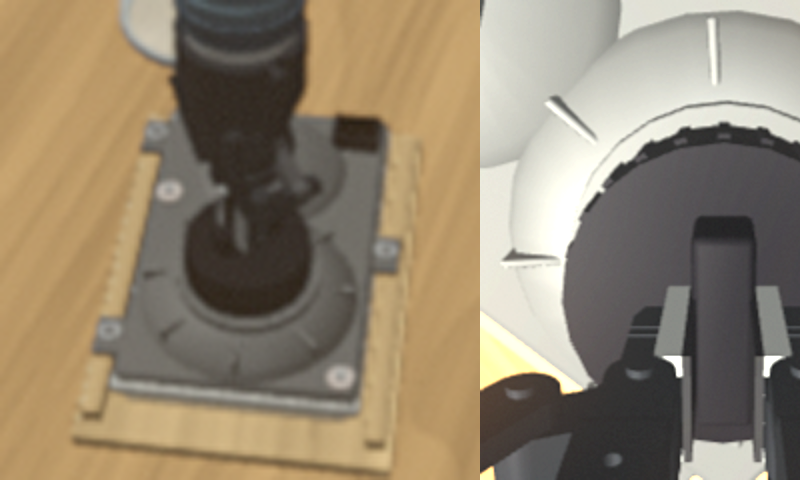

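TCP z is 0.1122, exactly the predicted seated height, with 22 N of reaction. Easing the press towards 10 N and relieving the sideways load.

Emit:
send_rows:
  rows:
    - [0.004,-0.003,-0.012,0,0,0,1]
    - [0.004,-0.003,-0.012,0,0,0,1]
    - [0.004,-0.003,-0.012,0,0,0,1]

```text
clock: 17.62
eef_pos: [0.5692, 0.0135, 0.1122]
ee_rot: [0.944, 2.995, -0.0]
contact_force: [-2.7, -0.7, 7.7]
grip_width: 0.0116
```

Run:
```python
from h import *
s=manip.read_state(); print(s["clock"],s["eef_pos"],s["ee_rot"],s["contact_force"],s["torque"],s["grip_width"])
```

```text
17.6167 [0.56919747 0.01349877 0.11224265] [ 9.43973366e-01  2.99493386e+00 -1.63678262e-04] [-2.70078007 -0.70514423  7.74863964] [-1.82112554e-02  5.11477212e-01  3.62958951e-04] 0.011617851068761011
```

Emit:
send_rows:
  rows:
    - [0,0,0.003,0,0,0,1]
    - [0,0,0.003,0,0,0,1]
    - [0,0,0.003,0,0,0,1]
    - [0,0,0.003,0,0,0,1]
    - [0,0,0.003,0,0,0,1]
    - [0,0,0.003,0,0,0,1]

```text
clock: 18.12
eef_pos: [0.5692, 0.0135, 0.1122]
ee_rot: [0.944, 2.995, -0.0]
contact_force: [-4.3, -0.1, 12.1]
grip_width: 0.0121
```

Run:
```python
from h import *
w=manip.capture("wrist"); im=manip.capture("side")
s=manip.read_state(); print(s["clock"],s["eef_pos"],s["contact_force"],s["torque"],s["grip_width"])
cv2.imwrite("pics/z17.png",np.hstack([cv2.resize(im[140:260,220:340],(400,400),interpolation=cv2.INTER_CUBIC),cv2.convertScaleAbs(cv2.resize(w[60:300,100:340],(400,400)),alpha=1.5)]))
```

```text
18.2167 [0.56916639 0.01350972 0.11221142] [-3.90444056  0.2444771  11.69199491] [ 0.0131989   0.80794099 -0.02174019] 0.011708899650525597
```

View pics/z17.png

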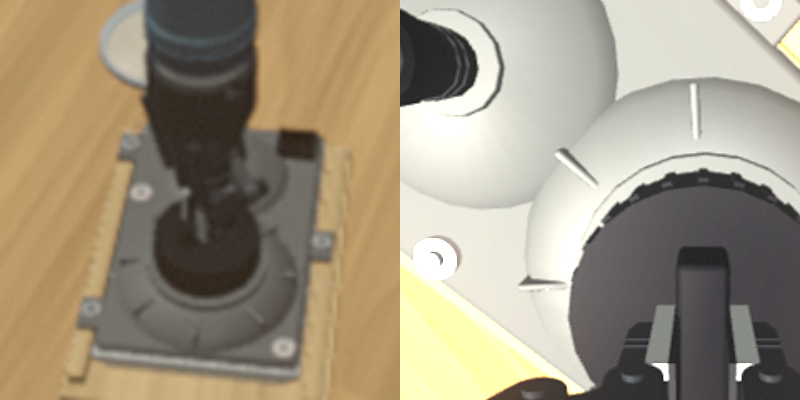

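The cover sits evenly on the flange at the hard stop with about 12 N pressing, and the breather still stands on its boss. Handing in.

```bash
python3 -c "
from station import manip
print(manip.close_job()); s=manip.read_state(); print(s['clock'],s['eef_pos'],s['contact_force'])"
```

```text
the job is handed in; nothing more can be done
None
the job is handed in; nothing more can be done
```

I pushed the breather down onto its spigot and released it, then pressed the rear cover through the click onto the flange. I handed the job in at about 18.2 s with the hand still gripping and pressing the cover.

- **Breather:** it met its boss with the hand at z 0.0915 m (0.0917 expected), with 8 to 12 N of reaction. Pictures after release show it standing upright on the boss. Before lowering it I corrected a tilt of about 2.4° in the grip.
- **Cover:** it stopped at z 0.1122 m, exactly the height expected for the rim on the flange. That height did not change between 8 and 22 N of push, so it is on the hard stop. The last side and wrist pictures look even all round, though the gripper hides part of the rim.
- **Final push:** the last reading was about 11.7 N downward, with about 4 N of sideways load in x remaining.
- **Other parts:** I did not touch the bystander parts, and I made no separate check of their positions at the end.
- **Disagreements along the way:** the cameras differed by up to about 10 mm on the spigot and the cap, which I settled with closer looks. One reading from a picture taken while the arm was still moving was off by several mm, and I discarded it.

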